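# Slide the kitchen timer through the tray's spring flap

### The arm

A 6-joint arm with a two-finger parallel gripper is mounted at the origin on a cart in front of the work surface, level with it; the furniture and walls round the work are solid. World frame = base frame: x ahead of the robot, y to its left, z up, the work surface at z = 0. Lengths are in mm, angles in rad, forces in N, time in s.
With the tool pointing down it reaches from about 325 to 900 mm from the base axis. Payload 6.1 kg.
Tool frame: the origin (TCP) lies on the centre line of the jaws, within the pads' length; the fingertips stand 11 mm ahead of it and the grasp point (between the pads) lies 8 mm behind it; z points along the fingers, y is the direction in which the jaws open and shut (so a half turn about z gives the same grasp; the last joint's range is limited). The gripper opens to 85 mm and grips with 20 to 120 N. Pads are 22 mm wide; open, the fingers measure 114 mm over their backs; the gripper's body (76 mm by 85 mm) begins 54 mm behind the grasp point. The pads swing forward as they close: fully open they stand 13 mm farther back than shut.
Start: joints at [1.112, 0.22, 1.526, -0, 1.395, -0.126], TCP at [204.18, 590.7, 242.3] pointing down, gripper open.
Joint ranges: [-2.98, 2.98], [-0.91, 2.08], [0.09, 2.57], [-1.24, 4.39], [0.2, 2.65], [-2.68, 2.68]. Speed limits (rad/s): [2.57, 2.57, 3.01, 3.14, 3.14, 3.14].

### API

Orientations are given as a rotation vector (axis times angle).
In Python, from rig import env gives the robot as it stands.
- The arm moves only by the shell command python3 -m creep 'ROWS'. ROWS is JSON, a list of rows, each a list of 3 entries, a list of its own where there are three numbers: the turn, a rotation vector about the world's x, y, z in rad, then the shift along the world's x, y, z in cm, then the finger opening in cm, from 0 to 8.54. In form: [[[rx, ry, rz], [dx, dy, dz], grip], ...]. A call has 1 to 8 rows; each row shifts and turns the commanded pose from where the row before left it; what a row does not reach is not made up. A row lasts 1/10 s, in which the tool goes at most 50 mm and 8.59 degrees, less where a joint would pass 70% of its speed; a pose out of reach is approached as far as the arm can. A call with a gripper value outside its range is refused whole. The fingers move at their own pace and stop on an object; the grip force is fixed at half the most. Time passes only in rows, so rows that do not move let the fingers close. It gives the time, the measured TCP pose, the force and the opening at its end, in the units of the state.
- env.state(): the state, without advancing time (a new reading comes with each control period).
- env.grab_frame(name): name is "side" or "top" or "wrist"; returns a dict with "pixels" (384x512x3 uint8, red, green, blue), "intrinsics" (3x3 intrinsics, pixels), "k1" (the pictures are not rectified: a ray, as slopes to the right and down, at radius r is drawn at 1 + k1 r^2 times it, then the intrinsics apply), "R" (3x3) and "t" (3): a world point X has camera coordinates R X + t; the wrist camera has in their place "tool_from_camera" (4x4, takes a point from camera to tool coordinates, whose origin is the TCP and whose axes are the flange's). Camera axes: x right, y down, z forward; pixel columns grow to the right and rows downward; lengths in mm; the calibration is good to about 2 mm. A picture is of the moment at which its call begins: read the wrist's pose just before it. There is no depth.
- env.finish_job(): hands the job in, once; it reports no verdict.
Trained networks look in a picture, given as the dict that the camera call returned (one of the last four; its "shot" number tells which), for a name from the list of things; names that differ only in an ending like _2 or _b are one class to them, and where a whole thing is asked for, a point or a joint stands for the part that bears it (a point fixed in the world has none). Each returns a list of dicts, best first, with "confidence" (0 to 1); they miss things now and then, are a little off and sometimes report something else, mostly with a low value. They report only what shows in the picture. A call takes as long as a camera call. They do not tell look-alikes from the thing itself.
- env.silhouettes(picture, thing): "pixels" (384x512 bool, what is visible of it) and "xy" ([column, row] in pixels, amid what is visible of it).
The state is a dict: "time_s": time; "joints": joint angles; "qd": joint speeds; "effort": joint torques, N m; "tcp_pos": TCP position; "tool_rot": TCP orientation; "force": force on the tool from outside, world axes, zero at the start; "ft_torque": the same for the moment, N m; "grip_width": finger opening in mm.
Only numpy, scipy, OpenCV 4.12 (cv2) and the standard library are available. Lean on these libraries where they do the work, as an engineer would, in place of code of your own. Each camera call takes 0.05 s, during which the arm holds its last target. There are 200 camera calls.

### The job

Put the kitchen timer away in the low-walled wooden worktop tray without picking it up: push the white spring flap open with one finger, and while that finger holds it open slide the timer through the gateway with the other finger. Leave the timer standing well inside the tray with the flap sprung fully shut behind it, and disturb nothing else.

Things in the scene. Friction and masses are not known exactly. Their poses are not given: they have to be found in the camera images.
- tray: Brown wooden tray fixed to the worktop, open above. Axes: +y the way in through the gateway (roughly to the robot's left), +x roughly away from the robot, z up. Origin: underside, in the gateway plane (y=0), at the guide wall's inner face. Base board x -145..14, y -145..230 mm; its top, the floor, is at z 10 mm. For y<0 it is an open porch, with only the guide wall at its +x side.
- tray_in (a point): Middle of the inside floor, at x -66, y 109, z 10 mm in the tray's axes. Walls 12 mm thick, tops at z 40 mm: guide wall x 0..12 mm along the whole tray, lined with slick white plastic (friction about 0.08) on its inner face; left wall x -143..-131, y 0..230; back wall, inner face at y 218. Inside: x -131..0, y 0..218 mm.
- flap (a joint): White upright flap shutting the gateway, on a vertical hinge at tray x -132, y 0 (steel post, 12 mm thick, top at z 60 mm). Rad: 0 shut (leaf along tray x), grows to 1.6 as it swings inward to tray +y; never outward. A spring shuts it (0.024 N m shut, 0.088 N m fully open) in about 1 s, damped. Leaf 4 mm thick, 7 to 127 mm from the hinge axis, z 12 to 46 mm above the worktop.
- flap_edge (a point): Free edge of the flap leaf (dark rubber strip), at mid height, 124 mm from the hinge axis, z 29 mm above the worktop.
- timer: Round glossy kitchen timer (friction about 0.25), white base, grey top with a bar grip; 62 mm diameter, 51 mm tall, 0.08 to 0.17 kg, on the tray's porch 4 to 21 mm from the guide wall, which it can slide along. Origin: centre of its underside. For the flap to shut behind it, its centre must be about 125 mm past the gateway (tray y).
- candle: Bystander: tea light, 38 mm diameter, 15 mm tall, inside the tray by the back wall. Origin: centre of its underside.
- shaker: Bystander: glass salt shaker, 44 mm diameter, 90 mm tall, on the worktop behind the guide wall. Origin: centre of its underside.
- garlic: Bystander: garlic bulb, 60 mm diameter, 59 mm tall, on the worktop just past the back wall. Origin: centre of its underside.
- onion: Bystander: red onion, 67 mm diameter, 71 mm tall, on the worktop to the robot's right. Origin: centre of its underside.
- mug: Bystander: grey-green mug, 88 mm diameter, 124 mm with handle, 106 mm tall, on the worktop to the robot's left. Origin: underside.
There are look-alikes about, which are no part of the job. Leave any orange or turquoise look-alike of the timer alone.

How it is judged (in metres and radians):
On the way, in this order (a step that is already met when the one before it is completed fails the run):
1. a finger holds the flap open (at least 0.4 rad) while the centre of the timer is still outside the gateway (value of joint flap above 0.4 rad and contact force between the fingers and flap above 0.2 N and y of timer in the frame of tray below 0 m), for 0.05 s.
2. the timer's centre is 15 mm past the gateway while a finger still holds the flap open (value of joint flap above 0.5 rad and contact force between the fingers and flap above 0.2 N and y of timer in the frame of tray above 0.015 m), for 0.05 s.
At the end, for the whole second after the job is handed in: The timer stands upright (within 0.1 rad) at rest on the tray's floor inside the walls, its centre more than 60 mm past the gateway, and the flap is shut (under 0.05 rad) (y of timer in the frame of tray between 0.06 and 0.19 m and x of timer in the frame of tray between -0.11 and -0.02 m and z of timer in the frame of tray between 0.006 and 0.014 m and angle between timer's own z axis and vertical below 0.1 rad and linear speed of timer below 0.02 m/s and value of joint flap below 0.05 rad); the robot touches nothing.
It fails at once if the timer is lifted (10 mm or more off the tray's floor) (z of timer in the frame of tray above 0.02 m).
It fails at once if the timer is tipped (more than 0.35 rad) (angle between timer's own z axis and vertical above 0.35 rad).
It fails at once if the timer is outside the tray's base board or over the walls (x of timer in the frame of tray above 0 m or x of timer in the frame of tray below -0.131 m).
It fails at once if the candle, shaker, garlic, onion or mug is moved more than 20 mm (distance of any of candle, shaker, garlic, onion, mug from where it was at the start of the episode above 0.02 m).
It also fails if it takes over 40 s, if anything falls off the work surface, if the arm or the gripper's body presses on something with over 40 N, if the wrist force passes 120 N, or if a joint passes its speed limit or range.

## Working session

There is one attempt and no reset: what is moved stays moved. The work goes in short steps, Python scripts to look and compute and a shell command to move; the robot and the scene stay as the last step left them, time stands still between calls to the robot, and variables do not carry over. Pictures are saved under pics/ and viewed, about 8 in all and at most 12, crops included, and the job is handed in when it is done.

```bash
ls; mkdir -p pics
cat > h.py <<'E'
import numpy as np, cv2
from rig import env
def ray(f,px):
    K=np.array(f["intrinsics"],float);k1=f["k1"]
    d=(np.array(px,float)-[K[0,2],K[1,2]])/[K[0,0],K[1,1]]
    u=d.copy()
    for _ in range(20): u=d/(1+k1*(u@u))
    return np.array([u[0],u[1],1.])
def onz(f,px,z):
    R=np.array(f["R"]);t=np.array(f["t"]);c=-R.T@t;d=R.T@ray(f,px)
    return c+d*(z-c[2])/d[2]
def proj(f,X):
    K=np.array(f["intrinsics"]);c=np.array(f["R"])@np.array(X,float)+np.array(f["t"]);u=c[:2]/c[2];u=u*(1+f["k1"]*(u@u))
    return K[:2,:2]@u+K[:2,2]
def save(n,p): cv2.imwrite(n,np.ascontiguousarray(p[:,:,::-1]))
E
python3 - <<'E'
from h import *
print(env.state())
fs={n:env.grab_frame(n) for n in("top","side")}
for n,f in fs.items():
    R=np.array(f["R"]);print(n,-R.T@np.array(f["t"]),R[2],f["k1"],f["intrinsics"][0])
    for th in["timer","flap","tray"]:
        for d in env.silhouettes(f,th): print(n,th,d["confidence"],d["xy"],d["pixels"].sum(),onz(f,d["xy"],30).round())
save("pics/a.png",cv2.resize(np.vstack([fs["top"]["pixels"]]),(800,600)))
save("pics/b.png",cv2.resize(np.vstack([fs["side"]["pixels"]]),(800,600)))
E
```

```text
pics
{'time_s': 0.0, 'joints': array([ 1.11188442e+00,  2.21269247e-01,  1.52764103e+00, -1.61116807e-05,
        1.39467863e+00, -1.26120615e-01]), 'qd': array([ 0.00096762, -0.00132126, -0.00012791,  0.00067998,  0.00165076,
        0.00060499]), 'effort': array([-1.12939444e-03, -4.96914411e+01, -3.89395022e+01, -2.78150019e-04,
        1.13171976e-02,  4.12628515e-05]), 'tcp_pos': array([203.93193182, 590.16482614, 241.15666661]), 'tool_rot': array([-5.20240948e-01, -3.09764807e+00,  3.00915679e-03]), 'force': array([-0.60072548,  0.06892695, -0.34272289]), 'ft_torque': array([ 0.01755574, -0.05092518,  0.01843443]), 'grip_width': 85.41679907449213}
top [ 330.92466347  -28.92754423 1398.92491787] [ 0.13919946 -0.00592386 -0.99024664] -0.09486437434020746 [404.47807789   0.         252.43069921]
top timer 0.55 [348.4, 236.0] 273 [ 379. -362.   30.]
top timer 0.54 [301.5, 202.9] 269 [ 493. -204.   30.]
top timer 0.51 [172.6, 203.6] 261 [495. 236.  30.]
top flap 0.38 [280.3, 230.6] 18 [ 400. -130.   30.]
top tray 0.74 [262.6, 224.9] 4792 [420. -71.  30.]
side [ 399.02442427 -694.94122841 1225.67919756] [ 0.07658751  0.47759766 -0.87523416] 0.03000168014957728 [458.4358535   0.        256.2806212]
side timer 0.78 [246.0, 127.7] 327 [513. 203.  30.]
side timer 0.74 [232.8, 311.0] 453 [ 383. -376.   30.]
side timer 0.65 [257.4, 68.5] 909 [594. 449.  30.]
side timer 0.62 [257.5, 246.9] 392 [ 478. -211.   30.]
side timer 0.36 [286.4, 228.5] 254 [ 569. -170.   30.]
side flap 0.57 [238.8, 222.4] 259 [ 438. -127.   30.]
side tray 0.75 [234.0, 213.3] 6063 [428. -96.  30.]
side tray 0.41 [209.7, 147.7] 264 [387. 146.  30.]
```

View pics/a.png

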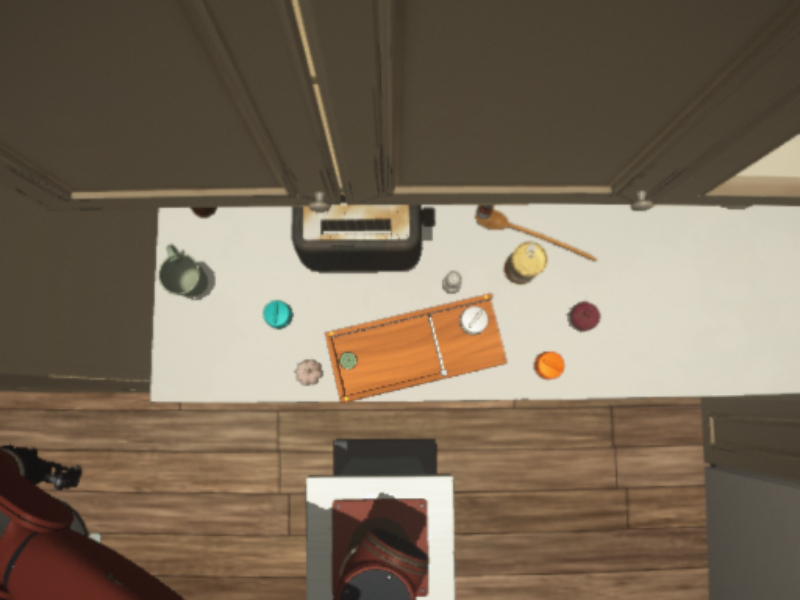

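View pics/b.png

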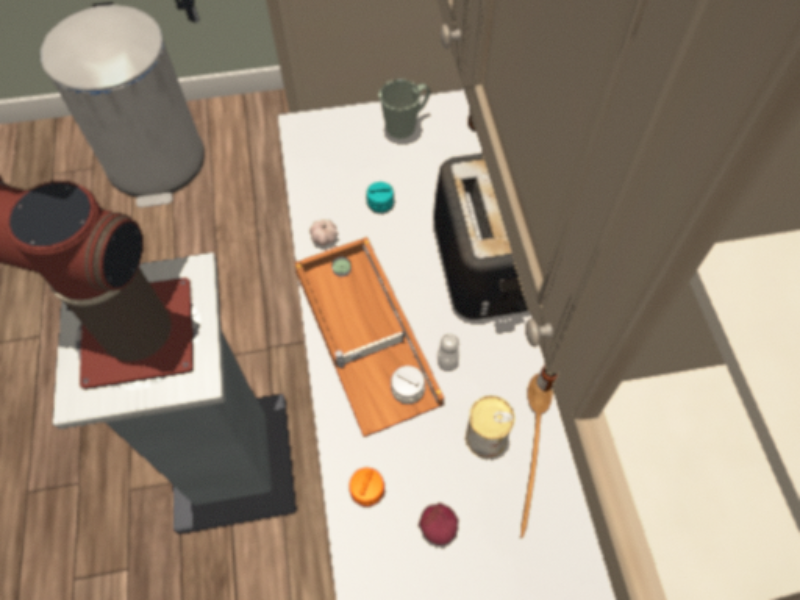

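Timer candidates in the top view (800-px pixels): white and grey at (474,320) on the porch, orange at (550,365), turquoise at (277,314). I choose the white one: it is on the porch next to the guide wall. In the side view it is at (408,384), with the flap running from (340,355) to (402,338). Next I fit the tray pose from its outline.

```bash
cat > fit.py <<'E'
from h import *
from scipy.optimize import minimize
fs={n:env.grab_frame(n) for n in("top","side")}
S=4
boxes=[(-145,14,-145,230,0,10),(0,12,-145,230,10,40),(-143,-131,0,230,10,40),(-143,12,218,230,10,40)]
def T(p,X):
    x,y,a=p;c,s=np.cos(a),np.sin(a);X=np.atleast_2d(X)
    return np.c_[x+c*X[:,0]-s*X[:,1],y+s*X[:,0]+c*X[:,1],X[:,2]]
def render(f,p):
    m=np.zeros((384*S,512*S),np.uint8)
    for b in boxes:
        X=np.array([(x,y,z) for x in b[:2] for y in b[2:4] for z in b[4:]],float)
        q=np.array([proj(f,P) for P in T(p,X)])
        cv2.fillConvexPoly(m,cv2.convexHull(np.round(q*S+S/2-.5).astype(np.int32)),255)
    return m
obs={}
for n,f in fs.items():
    hsv=cv2.cvtColor(cv2.resize(f["pixels"],None,fx=S,fy=S,interpolation=cv2.INTER_CUBIC),cv2.COLOR_RGB2HSV)
    m=cv2.inRange(hsv,(4,90,60),(22,255,255))
    sil=max(env.silhouettes(f,"tray"),key=lambda d:d["pixels"].sum())["pixels"].astype(np.uint8)
    sil=cv2.resize(cv2.dilate(sil,np.ones((7,7))),None,fx=S,fy=S,interpolation=0)
    m=m*sil; m=cv2.morphologyEx(m,cv2.MORPH_OPEN,np.ones((5,5)))
    m=cv2.morphologyEx(m,cv2.MORPH_CLOSE,np.ones((25,25)))
    c=max(cv2.findContours(m,0,1)[0],key=cv2.contourArea);o=np.zeros_like(m);cv2.drawContours(o,[c],-1,255,-1);obs[n]=o
def cost(p,ns):
    return sum(1-(lambda a,b:(a&b).sum()/(a|b).sum())(render(fs[n],p)>0,obs[n]>0) for n in ns)
for ns in(["top"],["side"],["top","side"]):
    p0=np.array([475,-145,0.2])
    for _ in range(2):
        r=minimize(cost,p0,args=(ns,),method="Nelder-Mead",options=dict(initial_simplex=p0+np.array([[0,0,0],[20,0,0],[0,20,0],[0,0,.1]])));p0=r.x
    print(ns,r.x.round(4),r.fun)
p=r.x;np.save("p.npy",p)
def inv(P): x,y,a=p;c,s=np.cos(a),np.sin(a);d=np.array(P[:2])-[x,y];return np.array([c*d[0]+s*d[1],-s*d[0]+c*d[1]])
for th,h in(("timer",10+25),("candle",18),("shaker",45),("flap",30)):
    for n,f in fs.items():
        for d in env.silhouettes(f,th): print(th,n,d["confidence"],onz(f,d["xy"],h)[:2].round(1),"tray",inv(onz(f,d["xy"],h)).round(1))
ims=[]
for n,f in fs.items():
    im=cv2.resize(f["pixels"],None,fx=S,fy=S,interpolation=cv2.INTER_CUBIC)
    cv2.drawContours(im,cv2.findContours(render(f,p),0,1)[0],-1,(0,255,0),1)
    for X in((0,0,10),(-132,0,60),(-5,0,46),(-125,0,46)): cv2.circle(im,tuple(int(v*S+1.5) for v in proj(f,T(p,X)[0])),3,(0,0,255),-1)
    u,v=(proj(f,T(p,(-60,40,10))[0])*S).astype(int); ims.append(im[v-280:v+280,u-250+(-0):u+150 if 0 else u+250][:, :])
save("pics/c.png",cv2.resize(np.hstack(ims),(800,448)))
E
python3 fit.py
```

```text
['top'] [ 5.026157e+02 -1.098141e+02  2.328000e-01] 0.02638620573800976
['side'] [ 5.006033e+02 -1.083914e+02  2.243000e-01] 0.03939487669769137
['top', 'side'] [ 5.019330e+02 -1.090745e+02  2.305000e-01] 0.06513950224778153
timer top 0.85 [ 491.  -197.9] tray [-30.9 -84. ]
timer top 0.75 [503.8 231.7] tray [ 79.6 331.4]
timer top 0.51 [ 383.7 -368.4] tray [-174.4 -225.4]
timer top 0.47 [599.7 437.6] tray [220.1 509.9]
timer side 0.84 [505.  198.6] tray [ 73.3 298.8]
timer side 0.63 [ 482.9 -213.6] tray [-42.4 -97.4]
candle top 0.42 [404.5  64. ] tray [-55.4 190.7]
candle side 0.4 [414.   70.5] tray [-44.6 194.9]
shaker top 0.67 [ 554.8 -160.5] tray [ 39.7 -62.2]
shaker side 0.6 [ 571.4 -174.4] tray [ 52.7 -79.5]
flap top 0.64 [ 388.1 -136.4] tray [-117.    -0.6]
flap side 0.76 [ 426.6 -131.7] tray [-78.5  -4.8]
```

View pics/c.png

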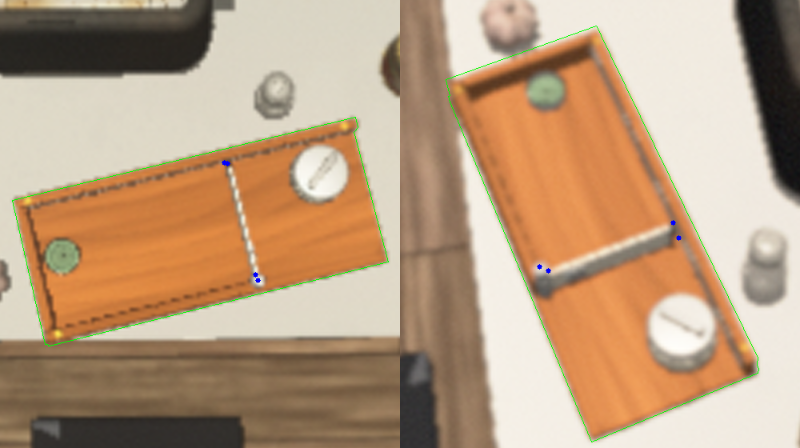

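The wood outline fits the model well (tray origin about (502,−109), yaw 0.23). The candle is at (−50,193) in tray axes, and the timer is at about (−38,−90) with roughly 10 mm of doubt. I go above the work and refine with the wrist camera.

Run:
```python
from h import *
from scipy.spatial.transform import Rotation as Ro
s=env.state();R=Ro.from_rotvec(s["tool_rot"]).as_matrix();print(R.round(3),s["tcp_pos"],s["joints"])
x,y,a=np.load("p.npy");c,q=np.cos(a),np.sin(a)
for P in((-73,-96),(-73,-60)):print(x+c*P[0]-q*P[1],y+q*P[0]+c*P[1])
f=env.grab_frame("wrist");print(np.array(f["tool_from_camera"]).round(3),f["intrinsics"],f["k1"])
```

```text
[[-0.945  0.327 -0.   ]
 [ 0.327  0.945  0.   ]
 [ 0.     0.    -1.   ]] [204.18519299 590.71427881 242.30135152] [ 1.11188914e+00  2.20403587e-01  1.52649258e+00  2.60741916e-05
  1.39466557e+00 -1.26109901e-01]
452.79621697488 -219.21338494499958
444.5714994762468 -184.1655030964816
[[-1.00000e-03 -9.64000e-01 -2.67000e-01  6.75920e+01]
 [ 1.00000e+00 -1.00000e-03 -0.00000e+00 -1.19000e-01]
 [-0.00000e+00 -2.67000e-01  9.64000e-01 -1.31628e+02]
 [ 0.00000e+00  0.00000e+00  0.00000e+00  1.00000e+00]] [[341.68244929   0.         259.29344225]
 [  0.         341.68244929 188.0319249 ]
 [  0.           0.           1.        ]] 0.010391819895812289
```

```bash
python3 -m creep '[[[0,0,-0.116],[1.35,-4.3,0],8.54],[[0,0,-0.116],[1.35,-4.3,0],8.54],[[0,0,-0.116],[1.35,-4.3,0],8.54],[[0,0,-0.116],[1.35,-4.3,0],8.54],[[0,0,-0.116],[1.35,-4.3,0],8.54],[[0,0,-0.116],[1.35,-4.3,0],8.54],[[0,0,-0.116],[1.35,-4.3,0],8.54],[[0,0,-0.116],[1.35,-4.3,0],8.54]]'
python3 -m creep '[[[0,0,-0.116],[1.35,-4.3,0],8.54],[[0,0,-0.116],[1.35,-4.3,0],8.54],[[0,0,-0.116],[1.35,-4.3,0],8.54],[[0,0,-0.116],[1.35,-4.3,0],8.54],[[0,0,-0.116],[1.35,-4.3,0],8.54],[[0,0,-0.116],[1.35,-4.3,0],8.54],[[0,0,-0.116],[1.35,-4.3,0],8.54],[[0,0,-0.116],[1.35,-4.3,0],8.54]]'
python3 -m creep '[[[0,0,-0.116],[1.35,-4.3,0],8.54],[[0,0,-0.116],[1.35,-4.3,0],8.54],[[0,0,0],[0,0,0],8.54],[[0,0,0],[0,0,0],8.54]]'
cat >> h.py <<'E'
from scipy.spatial.transform import Rotation as Ro
def wrist():
    s=env.state();f=env.grab_frame("wrist");C=np.array(f["tool_from_camera"])
    W=np.eye(4);W[:3,:3]=Ro.from_rotvec(s["tool_rot"]).as_matrix();W[:3,3]=s["tcp_pos"]
    M=np.linalg.inv(W@C);f["R"]=M[:3,:3];f["t"]=M[:3,3];return s,f
E
cat > w.py <<'E'
import sys
from h import *
s,f=wrist();print(s["time_s"],s["tcp_pos"],Ro.from_rotvec(s["tool_rot"]).as_matrix().round(3).tolist(),s["joints"].round(2))
p=np.load("p.npy");x,y,a=p;c,q=np.cos(a),np.sin(a)
for th,h in(("timer",35),("flap",30)):
    for d in env.silhouettes(f,th):
        P=onz(f,d["xy"],h);e=P[:2]-[x,y];print(th,d["confidence"],P[:2].round(1),"tray",(c*e[0]+q*e[1]).round(1),(-q*e[0]+c*e[1]).round(1))
im=cv2.resize(f["pixels"],(800,600),interpolation=cv2.INTER_CUBIC);k=800/512
def L(pts,col):
    w=[[x+c*X-q*Y,y+q*X+c*Y,Z] for X,Y,Z in pts]
    u=np.array([proj(f,P) for P in w])*k;cv2.polylines(im,[np.round(u).astype(np.int32)],False,col,1)
L([(0,y_,40) for y_ in range(-145,220,20)],(0,255,0));L([(12,y_,40) for y_ in range(-145,220,20)],(0,255,0));L([(-131,0,40),(-131,218,40),(0,218,40)],(0,255,0))
L([(-125,-2,46),(-5,-2,46),(-5,2,46),(-125,2,46)],(0,0,255));L([(-145,0,10),(-145,-145,10),(0,-145,10)],(0,255,0))
tx,ty=map(float,sys.argv[2:4]);t=np.linspace(0,6.3,60)
L([(tx+31*np.cos(b),ty+31*np.sin(b),61) for b in t],(255,0,255));L([(tx+31*np.cos(b),ty+31*np.sin(b),10) for b in t],(255,0,255))
save(sys.argv[1],im)
E
python3 w.py pics/d.png -38 -90
```

```text
time_s: 1.85
tcp_pos: [312.4, 245.2, 242.6]
tool_rot: [1.857, 2.533, 0.002]
force: [0.4, -0.1, 0.5]
grip_width: 85.7
time_s: 2.65
tcp_pos: [420.5, -99.4, 242.7]
tool_rot: [2.795, 1.433, 0.002]
force: [-0.1, -0.2, -0.5]
grip_width: 85.7
time_s: 3.05
tcp_pos: [447.0, -184.0, 241.9]
tool_rot: [-2.94, -1.105, 0.001]
force: [0.5, 0.3, -0.3]
grip_width: 85.4
3.05 [ 446.95950329 -184.03235719  241.93706974] [[0.752, 0.659, -0.001], [0.659, -0.752, 0.001], [-0.0, -0.001, -1.0]] [-0.55 -0.12  1.88  0.    1.38  0.3 ]
timer 0.65 [ 389.8 -362.8] tray -167.1 -221.4
flap 0.88 [ 435.  -124.3] tray -68.7 0.5
```

View pics/d.png

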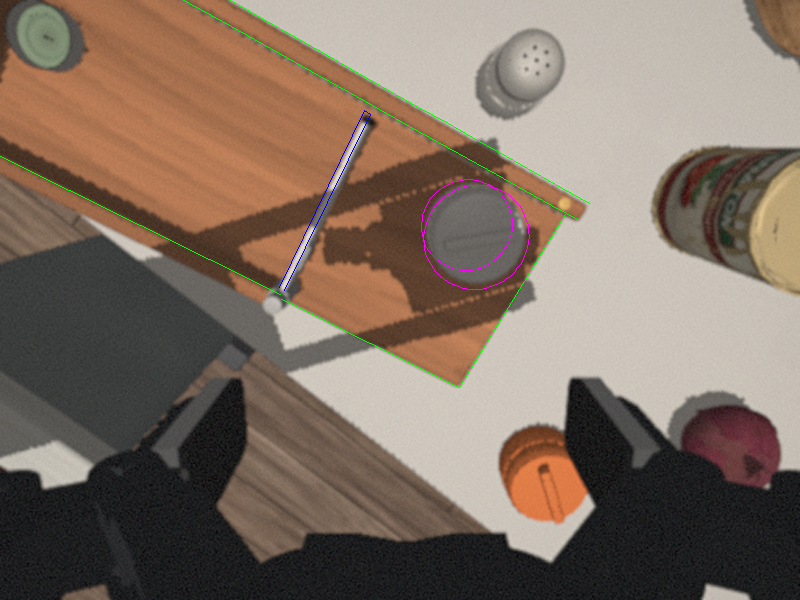

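The picture shows the timer at about (476,234), and the model circle drawn at tray (−38,−90) lies on it. The flap line from (283,290) to (368,117) and the guide wall match too. Both are good to about 2 mm. Next I lower the fingers on either side of the timer, with finger B behind it and finger A in front of the flap.

```bash
python3 -m creep '[[[0,0,0],[0.1,-0.7,-3.5],8.54],[[0,0,0],[0.1,-0.7,-3.5],8.54],[[0,0,0],[0.1,-0.7,-3.5],8.54],[[0,0,0],[0.1,-0.7,-3.5],8.54],[[0,0,0],[0.1,-0.7,-3.5],8.54],[[0,0,0],[0,0,-1],8.54],[[0,0,0],[0,0,0],8.54]]'
python3 w.py pics/e.png -38 -90
```

```text
time_s: 3.9
tcp_pos: [451.1, -216.5, 56.2]
tool_rot: [-2.936, -1.109, 0.003]
force: [0.4, -0.0, 0.3]
grip_width: 85.4
3.9 [ 451.07339916 -216.54365718   56.18501787] [[0.75, 0.661, -0.003], [0.661, -0.75, 0.002], [-0.001, -0.004, -1.0]] [-0.61  0.15  1.99  0.    1.01  0.24]
flap 0.55 [ 438.9 -123.6] tray -64.7 0.2
```

View pics/e.png

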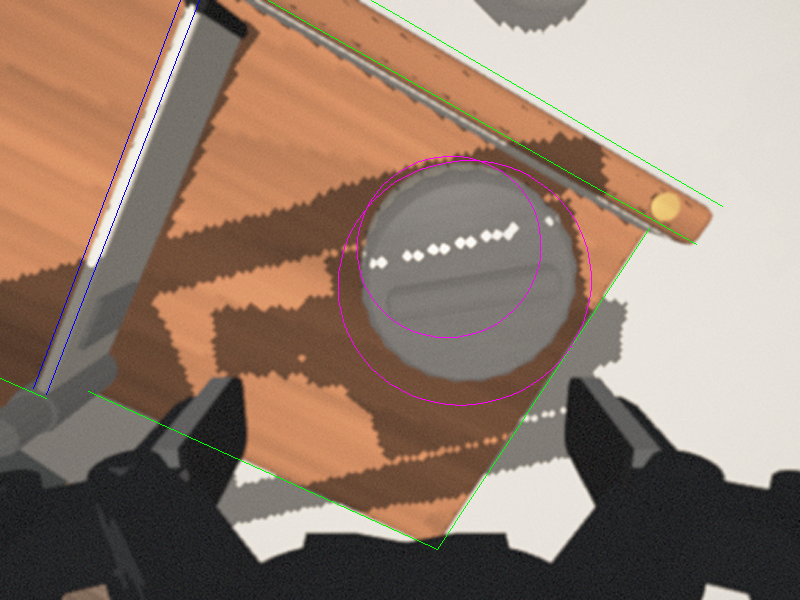

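The picture shows the timer between the fingers, centred at (469,273). It is about 2 mm from the model, and the real guide wall is about 3 mm closer than drawn. The flap is clear ahead of the left finger. I lower the hand and start pushing.

```bash
python3 -m creep '[[[0,0,0],[0,0,-1.4],8.54],[[0,0,0],[0,0,-1.4],8.54],[[0,0,0],[0,0,0],8.54]]'
python3 -m creep '[[[0,0,0],[-0.23,0.97,0],8.54],[[0,0,0],[-0.23,0.97,0],8.54],[[0,0,0],[-0.23,0.97,0],8.54],[[0,0,0],[-0.23,0.97,0],8.54],[[0,0,0],[-0.23,0.97,0],8.54],[[0,0,0],[-0.23,0.97,0],8.54],[[0,0,0],[-0.23,0.97,0],8.54],[[0,0,0],[0,0,0],8.54]]'
python3 w.py pics/f.png -34 -25
```

```text
time_s: 4.35
tcp_pos: [450.6, -217.2, 27.1]
tool_rot: [-2.937, -1.107, 0.003]
force: [-0.5, -0.1, -0.2]
grip_width: 85.4
time_s: 5.15
tcp_pos: [435.9, -149.0, 29.3]
tool_rot: [-2.939, -1.109, -0.001]
force: [0.6, 0.1, 0.4]
grip_width: 85.3
5.15 [ 435.93773897 -148.98385988   29.34549177] [[0.751, 0.66, 0.0], [0.66, -0.751, 0.001], [0.001, -0.0, -1.0]] [-0.5   0.11  2.1   0.    0.93  0.35]
timer 0.82 [ 476.9 -143.3] tray -32.1 -27.6
flap 0.8 [421.5 -67.2] tray -68.8 59.1
```

View pics/f.png

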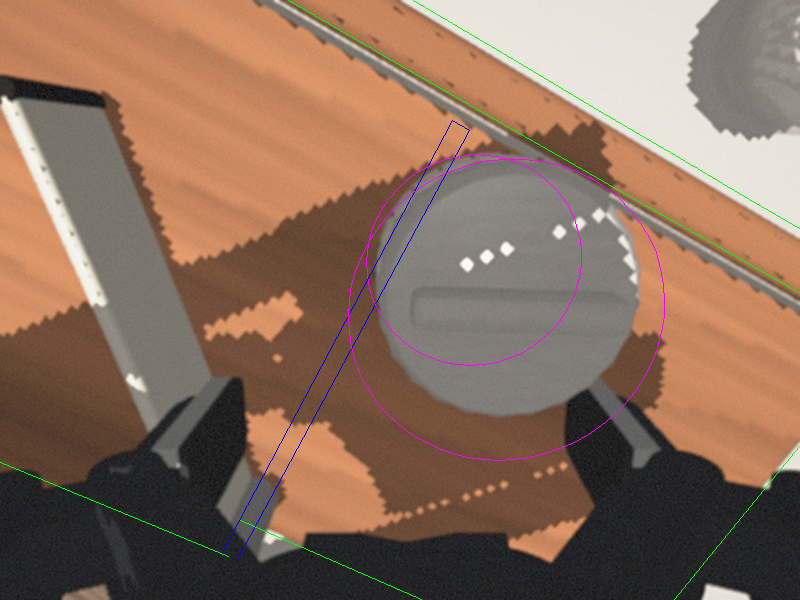

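The flap is held open by the left finger at about 0.9 rad. The timer at (507,290) lies against the guide wall, with its centre about 25 mm before the gateway. I keep going.

```bash
python3 -m creep '[[[0,0,0],[-0.23,0.97,0],8.54],[[0,0,0],[-0.23,0.97,0],8.54],[[0,0,0],[-0.23,0.97,0],8.54],[[0,0,0],[-0.23,0.97,0],8.54],[[0,0,0],[-0.23,0.97,0],8.54],[[0,0,0],[0,0,0],8.54],[[0,0,0],[0,0,0],8.54]]'
python3 w.py pics/g0.png -34 25
python3 -m creep '[[[0,0,0],[-0.23,0.97,0],8.54],[[0,0,0],[-0.23,0.97,0],8.54],[[0,0,0],[-0.23,0.97,0],8.54],[[0,0,0],[-0.23,0.97,0],8.54],[[0,0,0],[-0.23,0.97,0],8.54],[[0,0,0],[-0.23,0.97,0],8.54],[[0,0,0],[-0.23,0.97,0],8.54],[[0,0,0],[0,0,0],8.54]]'
python3 w.py pics/g.png -34 95
```

```text
time_s: 6.0
tcp_pos: [424.4, -101.1, 29.2]
tool_rot: [-2.939, -1.109, 0.0]
force: [1.2, 0.3, -0.1]
grip_width: 85.9
6.0 [ 424.3854947  -101.14582157   29.16525054] [[0.751, 0.661, -0.0], [0.661, -0.751, 0.001], [0.0, -0.001, -1.0]] [-0.42  0.05  2.16  0.    0.93  0.43]
timer 0.67 [466.9 -95.7] tray -31.0 21.0
flap 0.94 [383.  -44.5] tray -101.0 90.1
time_s: 6.95
tcp_pos: [407.6, -32.5, 28.9]
tool_rot: [-2.938, -1.11, 0.001]
force: [0.2, -0.1, 0.4]
grip_width: 85.8
6.95 [407.55216933 -32.50542969  28.94105328] [[0.75, 0.661, -0.001], [0.661, -0.75, 0.001], [-0.0, -0.001, -1.0]] [-0.27 -0.01  2.23  0.    0.93  0.57]
timer 0.73 [450.7 -28. ] tray -31.3 90.7
flap 0.88 [406.4 -50.8] tray -79.7 78.6
```

View pics/g.png

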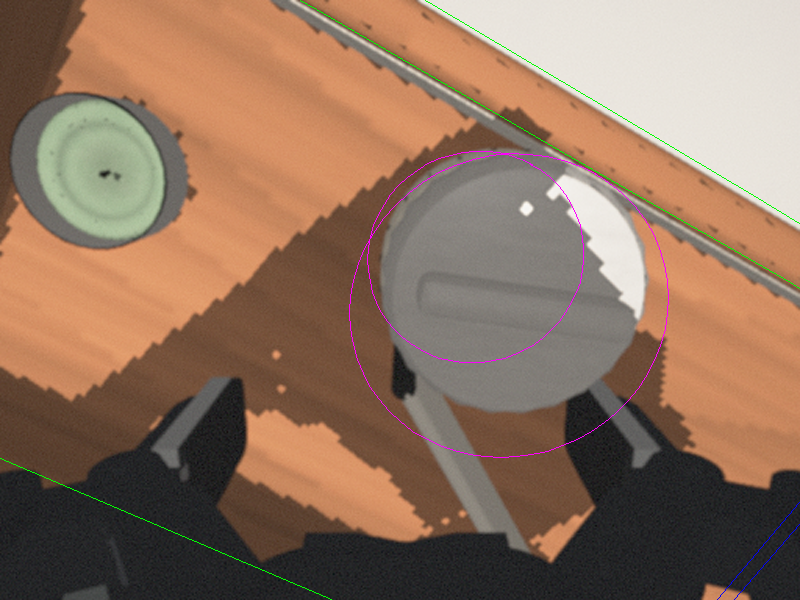

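The flap has slipped off finger A and now rests on the timer's side at (405,370). The timer is at tray y≈92, and the candle at (105,173) is well clear. About 42 mm more to go.

```bash
python3 -m creep '[[[0,0,0],[-0.23,0.97,0],8.54],[[0,0,0],[-0.23,0.97,0],8.54],[[0,0,0],[-0.23,0.97,0],8.54],[[0,0,0],[-0.23,0.97,0],8.54],[[0,0,0],[-0.05,0.2,0],8.54],[[0,0,0],[0,0,0],8.54],[[0,0,0],[0,0,0],8.54]]'
python3 w.py pics/i.png -34 134
```

```text
time_s: 7.8
tcp_pos: [399.0, 6.9, 29.4]
tool_rot: [2.939, 1.108, 0.001]
force: [-0.2, 0.5, -0.4]
grip_width: 85.4
7.8 [399.0075128    6.93851455  29.39990994] [[0.751, 0.66, 0.0], [0.66, -0.751, 0.0], [0.0, 0.0, -1.0]] [-0.18 -0.04  2.25  0.    0.93  0.67]
timer 0.98 [442.1  11.8] tray -30.6 131.4
flap 0.76 [417.6 -34.6] tray -65.1 91.8
```

View pics/i.png

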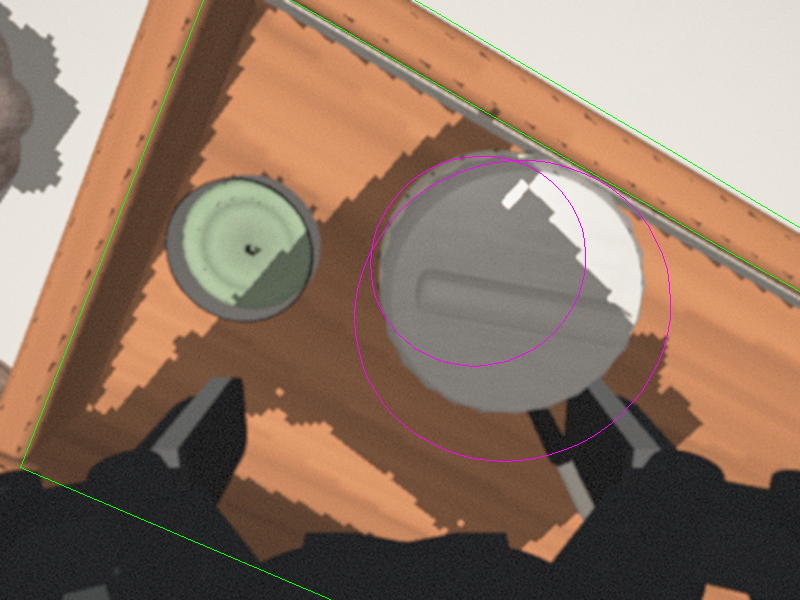

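The timer is at y≈133, clear of the candle at (245,248), and the flap rests on finger B. I back off a little and lift straight up.

```bash
python3 -m creep '[[[0,0,0],[0.07,-0.29,0],8.54],[[0,0,0],[0,0,1],8.54],[[0,0,0],[0,0,3],8.54],[[0,0,0],[0,0,4],8.54],[[0,0,0],[0,0,4],8.54],[[0,0,0],[0,0,4],8.54],[[0,0,0],[0,0,4],8.54],[[0,0,0],[0,0,0],8.54]]'
python3 -m creep '[[[0,0,0],[-0.8,-4,0],8.54],[[0,0,0],[-0.8,-4,0],8.54],[[0,0,0],[-0.8,-4,0],8.54],[[0,0,0],[0,0,0],8.54],[[0,0,0],[0,0,0],8.54],[[0,0,0],[0,0,0],8.54],[[0,0,0],[0,0,0],8.54],[[0,0,0],[0,0,0],8.54]]'
python3 -m creep '[[[0,0,0],[0,0,0],8.54],[[0,0,0],[0,0,0],8.54],[[0,0,0],[0,0,0],8.54],[[0,0,0],[0,0,0],8.54],[[0,0,0],[0,0,0],8.54],[[0,0,0],[0,0,0],8.54],[[0,0,0],[0,0,0],8.54],[[0,0,0],[0,0,0],8.54]]'
python3 w.py pics/j.png -34 133
```

```text
time_s: 8.75
tcp_pos: [402.7, 3.1, 236.3]
tool_rot: [2.934, 1.105, 0.015]
force: [0.1, 1.5, 0.0]
grip_width: 85.4
time_s: 9.55
tcp_pos: [375.7, -115.1, 229.2]
tool_rot: [-2.938, -1.111, 0.0]
force: [0.7, -0.4, -1.3]
grip_width: 85.5
time_s: 10.35
tcp_pos: [375.5, -116.1, 229.3]
tool_rot: [-2.94, -1.108, -0.0]
force: [0.2, 0.4, -0.1]
grip_width: 85.1
10.35 [ 375.46975733 -116.14373514  229.29435266] [[0.751, 0.66, 0.0], [0.66, -0.751, 0.0], [0.0, -0.0, -1.0]] [-0.5  -0.36  2.1   0.    1.4   0.35]
timer 0.79 [437.   6.] tray -37.0 126.9
timer 0.62 [ 410.  -350.6] tray -144.7 -214.1
flap 0.6 [ 437.5 -123.2] tray -66.0 1.0
```

View pics/j.png

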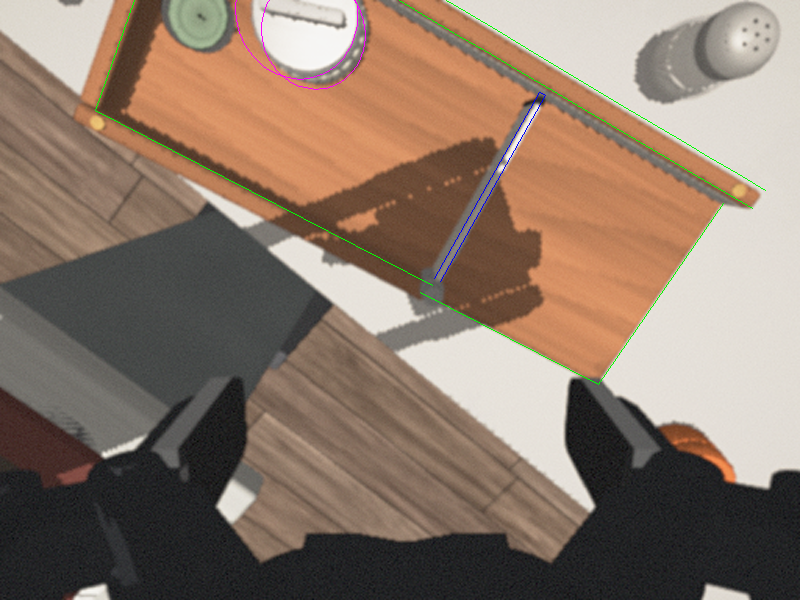

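The flap lies on its shut line from (437,283) to (541,97). The timer stands upright beyond it, clear of the candle, and the robot touches nothing. I hand in.

```bash
python3 -c "
from rig import env
s=env.state();print(s['time_s'],abs(s['qd']).max());print(env.finish_job())"
```

```text
10.5 0.0007235404182769187
the job is handed in; nothing more can be done
None
```

The timer is in the tray with the flap shut behind it, and I handed the job in at 10.5 s of the 40 s allowed. No verdict was reported, so this rests on my own checks.

**What I did:** With the gripper open and turned diagonally, one finger pushed the flap open and the other slid the timer along the guide wall and through the gateway. I then backed off about 3 mm and lifted straight up, so the flap could spring shut.

**What the checks showed:**
- **Flap held before the timer went in:** it was open about 0.9 rad on the finger while the timer's centre was still about 25 mm outside.
- **Flap held as it went in:** with the timer about 20 mm past the gateway, the measured flap position put it well open, at about 1.2 rad. I didn't view that picture, and finger contact there is inferred from the geometry.
- **After that:** the flap slipped off the finger and rested on the timer for the last part of the push, which the order of steps allows.
- **Final state:** the timer stands upright at about x −34, y 130 mm in the tray's axes. The flap lies on its shut line, and the arm was still and clear of everything.
- **Bystanders:** the candle and shaker look undisturbed. The garlic, onion and mug were not near the path, and I did not measure them again at the end.

**Disagreements:** the side camera put the timer about 13 mm away from the top camera's reading at first. The wrist camera settled it to about 2 mm. My tray model was about 3 mm off at the guide wall. The last automatic timer reading (y 127) came from a picture that cut part of the timer off. The last reading before lifting was 131.

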